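# Rock the pendulum gauge to its preset mark on the crowned rest block

## Task

Check the angle gauge on the rest block: pick it up by its wooden handle, set it level and square across the middle of the block's rounded crown, and let its pendulum pointer hang still near the centre line. Then rock the gauge over on the crown until the pointer settles in the gap of the forked mark on its dial, and finish holding it like that: still gripped, base resting lightly on the crown, nothing put down or let go. Leave the other things on the bench where they are.

Things in the scene. Friction and masses are not known exactly. Their poses are not given: they have to be found in the camera images.
- gauge_handle (a point): Centre of the loose angle gauge's wooden handle: a block 18 mm thick (x), 36 mm wide (y), 42 mm high, centred 125 mm above the underside of the base; its top is the gauge's top, 146 mm up. Gauge axes: x is the way its white dial faces, y along its base bar, z up. It starts upright on the bench.
- gauge_base (a point): Centre of the flat underside of the gauge's base bar (36 mm in x, 150 mm in y, 12 mm high), 125 mm straight below the handle's centre; same axes.
- gauge: The whole gauge, 0.3 to 0.6 kg, origin at the centre of its underside: base bar, then a dial plate 6 mm thick and 130 mm wide from 12 to 104 mm up, then the handle. Stands upright unaided on the flat bench, but topples on the crown if let go.
- pointer (a joint): Angle (rad) of the pendulum pointer on the dial. It pivots 94 mm above the underside and hangs plumb: 0 at the centre line when the gauge is level, positive when the tip is towards the gauge's +y end, which happens when the +y end is lowered by the same angle. After a motion it swings for about a second before it settles.
- pointer_tip (a point): Tip of the black pointer, 70 mm from its pivot, 6 mm in front of the middle of the dial plate.
- mark (a joint): Angle (rad) at which the forked mark is clamped on the dial, measured like the pointer: positive towards the gauge's +y end; preset between 0.17 and 0.36. It stays clamped.
- mark_gap (a point): Middle of the gap of the forked mark, 70 mm from the pointer's pivot. Its two dark prongs stand 13 mm apart; the pointer's tip (3 mm wide) must settle midway between them.
- stud_crown (a point): Middle of the top line of the rest block's crown, 85 mm above the bench. The crown is a half-round of radius 23 mm, 110 mm long, its axis along the block's x and 62 mm above the bench. The gauge goes across it: the gauge's x axis along the block's x (either way round), its base overhanging the crown on both sides. Rigid wood.
- stud: The rest block, fixed to the bench; origin at the centre of its underside, x along the crown, z up. A pale wooden stud 46 mm wide (y) on a plywood foot 130 mm (x) by 110 mm (y), 18 mm high, with a packing strip 14 mm thick up to 42 mm high along its -y flank.
Things that resemble listed ones, but are neither listed nor needed, are in the scene too. What is shaped like the stud but turquoise is not meant.

How it is judged:
On the way:
1. gripped gauge stands level and square across the crown, pointer still near the centre line (x of gauge_base in the frame of stud_crown between -0.035 and 0.035 m and y of gauge_base in the frame of stud_crown between -0.035 and 0.035 m and z of gauge_base in the frame of stud_crown between -0.018 and 0.018 m and angle between the x axis of gauge_base and the x axis of stud_crown, either way round below 0.26 rad and angle between gauge_base's own z axis and vertical below 0.6 rad and angle between gauge_base's own x axis and vertical between 1.4 and 1.74 rad and contact force between gauge and stud above 0.3 N and contact force between the fingers and gauge above 1 N and value of joint pointer between -0.09 and 0.09 rad and velocity of joint pointer between -0.4 and 0.4 rad/s), for 0.3 s.
At the end, for the whole second after the job is handed in: Gauge still gripped, resting on the crown with 0.3 to 30 N, base centre within 35 mm of the crown's middle and 18 mm of its height, square within 15 degrees, leaning along the crown under 10 degrees; rocked over 0.1 rad, pointer still, its tip within 4 mm of the middle of the mark's gap (x of gauge_base in the frame of stud_crown between -0.035 and 0.035 m and y of gauge_base in the frame of stud_crown between -0.035 and 0.035 m and z of gauge_base in the frame of stud_crown between -0.018 and 0.018 m and angle between the x axis of gauge_base and the x axis of stud_crown, either way round below 0.26 rad and angle between gauge_base's own z axis and vertical between 0.1 and 0.6 rad and angle between gauge_base's own x axis and vertical between 1.4 and 1.74 rad and contact force between gauge and stud between 0.3 and 30 N and contact force between the fingers and gauge above 1 N and distance between pointer_tip and mark_gap below 0.004 m and velocity of joint pointer between -0.3 and 0.3 rad/s and linear speed of gauge below 0.02 m/s); the arm keeps its last pose, push and grip.
It fails at once if the gauge is pressed on the block with over 60 N (contact force between gauge and stud above 60 N).
It fails at once if another thing on the bench is moved by more than 3 cm (distance of any of jar, glaze, lap, wrench, screwdriver, offcut, collar, tub from where it was at the start of the episode above 0.03 m).
It also fails if it takes over 51 s, if anything falls off the work surface, if the arm or the gripper's body presses on something with over 40 N, if the wrist force passes 120 N, or if a joint passes its speed limit or range.

## Robot

A 6-joint arm with a two-finger parallel gripper is mounted at the origin on the work surface. World frame = base frame: x ahead of the robot, y to its left, z up, the work surface at z = 0. Lengths are in m, angles in rad, forces in N, time in s.
With the tool pointing down it reaches from about 0.35 to 0.775 m from the base axis. Payload 5.5 kg.
Tool frame: the origin (TCP) lies at the very end of the fingers, on their centre line; the grasp point (between the pads) lies 19 mm behind it (env.grip_point_offset is the distance from the TCP to the grasp point, in m); z points along the fingers, y is the line along which they close (so a half turn about z gives the same grasp; the last joint's range is limited). The gripper opens to 85 mm and grips with 20 to 120 N. Pads are 22 mm wide; open, the fingers measure 114 mm over their backs; the gripper's body (76 mm by 85 mm) begins 54 mm behind the grasp point. The pads swing forward as they close: fully open they stand 13 mm farther back than shut.
Start: joints at [-1.341, 0.313, 0.046, 1.304, 0, 1.431], TCP at [0.208, -0.536, 0.231] pointing down, gripper open.
Joint ranges: [-2.76, 2.76], [-0.86, 1.69], [-1.03, 1.26], [-2.2, 2.34], [-1.47, 1.5], [-3.14, 3.14]. Speed limits (rad/s): [2.57, 2.57, 3.14, 3.14, 3.14, 3.14].

## Interface

Orientations are given as a unit quaternion [w, x, y, z].
In Python, from workcell import sensors, imaging, workorder, env gives the robot as it stands.
- The arm moves only by the shell command python3 -m handwheel 'ROWS' [FORCE]. ROWS is JSON, a list of rows, each a list of 5 numbers: the shift along the tool's x, y, z in mm, then the turn about the tool's z in rad, then the opening, from 0 (shut) to 1 (fully open). A call has 1 to 8 rows; each row is the pose to reach, as a shift and turn from the pose commanded when the call began, along the tool's axes at that moment; what a row does not reach only later rows make up. A row lasts 1/10 s, in which the tool goes at most 50 mm and 8.59 degrees, less where a joint would pass 70% of its speed; a pose out of reach is approached as far as the arm can. A call with a gripper value outside its range is refused whole. The fingers move at their own pace and stop on an object; FORCE is the grip in N (left out, the last holds). Time passes only in rows, so rows that repeat a pose let the fingers close. It gives the time, the measured TCP pose, the force, the opening and the grip force at its end, in the units of the state.
- sensors.get_state(): the state, without advancing time (a new reading comes with each control period).
- imaging.read_camera(name): name is "side" or "top" or "wrist"; returns a dict with "color" (384x512x3 uint8, blue, green, red), "z_map" (384x512 float32, m along the optical axis (not along the pixel's ray), 0 where there is no reading), "fx", "fy", "cx", "cy" (pixels), "k1" (the pictures are not rectified: a ray, as slopes to the right and down, at radius r is drawn at 1 + k1 r^2 times it, then the intrinsics apply), "xyz" and "rotation" of the camera in the world. Camera axes: x right, y down, z forward; pixel columns grow to the right and rows downward; lengths in m; the calibration is good to about 2 mm. A picture is of the moment at which its call begins.
- workorder.hand_in(): hands the job in; it is judged then, once.
The state is a dict: "clock": time; "joint_pos": joint angles; "qvel": joint speeds; "tau": joint torques, N m; "tcp_pos": TCP position; "orientation": TCP orientation; "wrist_force": force on the tool from outside, world axes, zero at the start; "ft_torque": the same for the moment, N m; "finger_gap": finger opening in m; "grip_force": force on a finger pad.
Only numpy, scipy, OpenCV 4.12 (cv2) and the standard library are available. Lean on these libraries where they do the work, as an engineer would, in place of code of your own. Each camera call takes 0.05 s, during which the arm holds its last target. There are 200 camera calls.

## Working session

There is one attempt and no reset: what is moved stays moved. The work goes in short steps, Python scripts to look and compute and a shell command to move; the robot and the scene stay as the last step left them, time stands still between calls to the robot, and variables do not carry over. Pictures are saved under pics/ and viewed, at most 10 in all, crops included, and the job is handed in when it is done.

```bash
ls; mkdir -p pics; cat > h.py <<'E'
import numpy as np, cv2
from workcell import sensors, imaging, workorder, env
def cam(n):
    c=imaging.read_camera(n)
    R=np.array(c['rotation'],float)
    if R.size==4:
        from scipy.spatial.transform import Rotation as Ro
        R=Ro.from_quat(np.roll(R.ravel(),-1)).as_matrix()
    c['R']=R.reshape(3,3); c['p']=np.array(c['xyz']); return c
def rays(c,uv):
    uv=np.atleast_2d(np.array(uv,float))
    K=np.array([[c['fx'],0,c['cx']],[0,c['fy'],c['cy']],[0,0,1]])
    n=cv2.undistortPoints(uv[:,None],K,np.array([c['k1'],0,0,0.]))[:,0]
    return np.c_[n,np.ones(len(n))]
def pts(c,uv):  # by depth
    r=rays(c,uv); u=np.round(np.atleast_2d(uv)).astype(int)
    return (r*c['z_map'][u[:,1],u[:,0]][:,None])@c['R'].T+c['p']
def onplane(c,uv,z):
    d=rays(c,uv)@c['R'].T
    return c['p']+d*((z-c['p'][2])/d[:,2])[:,None]
E
python3 - <<'E'
from h import *
a=cam('top');b=cam('side')
for n,c in(('top',a),('side',b)): print(n,c['fx'],c['k1'],c['p'],c['R'].round(2).tolist(),c['rotation'] if np.size(c['rotation'])==4 else '')
np.save('top.npy',a,allow_pickle=True);np.save('side.npy',b,allow_pickle=True)
cv2.imwrite('pics/1.png',cv2.resize(a['color'],(800,600)));cv2.imwrite('pics/2.png',cv2.resize(b['color'],(800,600)))
print(sensors.get_state())
E
```

```text
pics
top 423.4488375188191 0.016842861191121935 [0.37677745 0.00521324 0.87536414] [[-0.01, -1.0, 0.04], [-1.0, 0.01, 0.0], [-0.0, -0.04, -1.0]] [ 0.01336575 -0.70499558  0.70896618 -0.01302127]
side 422.4546670114854 -0.0032202272101134466 [0.08900895 0.60932146 0.5676875 ] [[-0.89, -0.23, 0.39], [-0.45, 0.5, -0.74], [-0.02, -0.83, -0.55]] [ 0.11887135 -0.19968677  0.85784632 -0.45836065]
{'clock': 0.1, 'joint_pos': array([-1.34062875e+00,  3.13900861e-01,  4.50841433e-02,  1.30356880e+00,
       -1.94764002e-05,  1.43117204e+00]), 'qvel': array([ 4.04946001e-04, -2.78726723e-03,  3.18279375e-03,  1.36215868e-03,
        8.81596613e-05,  5.04666747e-04]), 'tau': array([ 2.23122508e-03, -4.81728530e+01,  2.99242562e+01,  1.27802073e-02,
       -1.78882760e-04,  3.92023853e-07]), 'tcp_pos': array([ 0.20768696, -0.53570331,  0.23050847]), 'orientation': array([-7.93342703e-04,  9.82955076e-01,  1.83844194e-01, -4.56886705e-05]), 'wrist_force': array([ 0.17871852,  0.02310913, -0.02304445]), 'ft_torque': array([-0.02759718,  0.01052239, -0.04176201]), 'grip_force': 0.0, 'finger_gap': 0.0851783970286751}
```

View pics/1.png

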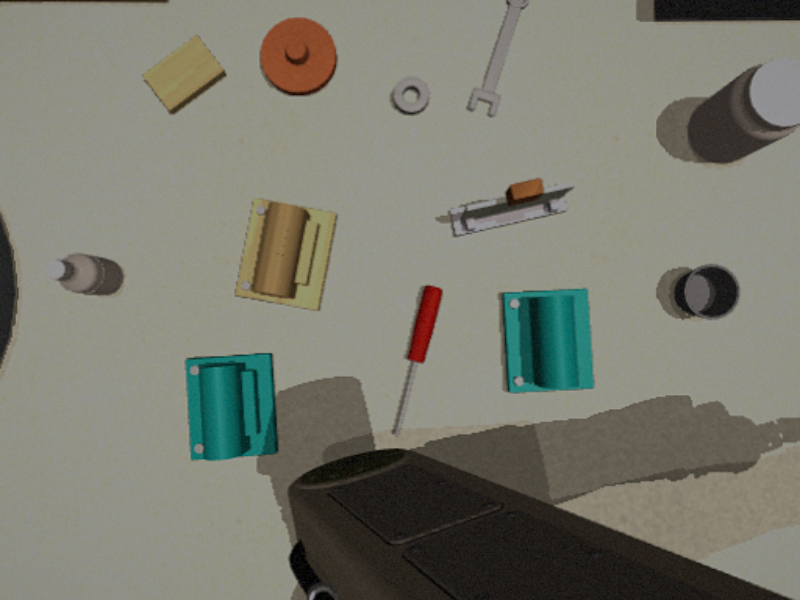

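View pics/2.png

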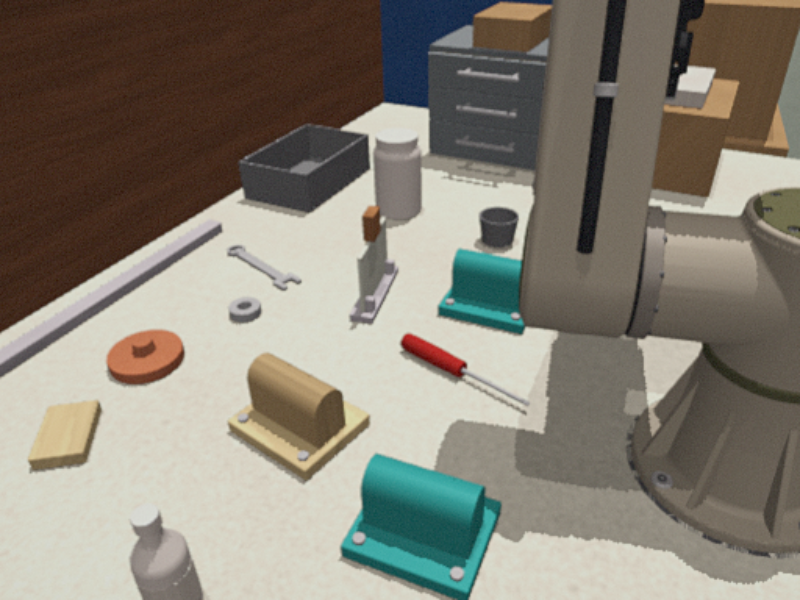

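The pale stud is at (285,252) in the top view. The lookalikes are turquoise, at (232,410) and (548,340). The gauge is at (512,205) with an orange handle at (525,190). I'll confirm the gauge, its dial side and the stud in an enlarged crop.

```bash
python3 - <<'E'
from h import *
a=np.load('top.npy',allow_pickle=True).item();b=np.load('side.npy',allow_pickle=True).item()
A=a['color'][105:160,275:375];B=b['color'][125:210,215:265]
C=a['color'][120:205,145:220]
A=cv2.resize(A,(500,275),interpolation=3);C=cv2.resize(C,(300,325*1),interpolation=3);B=cv2.resize(B,(300,510),interpolation=3)
im=np.zeros((600,800,3),np.uint8);im[:275,:500]=A;im[275:600,:300]=C;im[:510,500:]=B
cv2.imwrite('pics/3.png',im)
def hsvmask(c,lo,hi,roi):
    h=cv2.cvtColor(c['color'],cv2.COLOR_BGR2HSV);m=cv2.inRange(h,lo,hi);r=np.zeros_like(m);x0,y0,x1,y1=roi;r[y0:y1,x0:x1]=m[y0:y1,x0:x1];return r
m=hsvmask(a,(3,100,60),(20,255,255),(310,105,360,135))
v,u=np.nonzero(m);P=pts(a,np.c_[u,v]);print(len(P),P.min(0),P.max(0))
T=P[P[:,2]>np.percentile(P[:,2],90)-.006];print('top z',np.median(T[:,2]))
uv=np.c_[u,v][P[:,2]>np.median(T[:,2])-.006].astype(np.float32);q=onplane(a,uv,.146)
r=cv2.minAreaRect(q[:,:2].astype(np.float32));print('handle top',r)
# base: points of gauge z 5-16mm
V,U=np.mgrid[100:160,270:380];uv=np.c_[U.ravel(),V.ravel()];P=pts(a,uv)
s=P[(P[:,2]>.006)&(P[:,2]<.02)];print('base',len(s),cv2.minAreaRect(s[:,:2].astype(np.float32)))
s=P[(P[:,2]>.05)&(P[:,2]<.11)];print('plate',len(s),cv2.fitLine(s[:,:2].astype(np.float32),2,0,.01,.01).ravel())
# stud
V,U=np.mgrid[115:205,140:222];uv=np.c_[U.ravel(),V.ravel()];P=pts(a,uv)
s=P[(P[:,2]>.075)];print('crown',len(s),s[:,2].max(),cv2.minAreaRect(s[:,:2].astype(np.float32)))
s=P[(P[:,2]>.012)&(P[:,2]<.024)];print('foot',cv2.minAreaRect(s[:,:2].astype(np.float32)))
s=P[(P[:,2]>.036)&(P[:,2]<.046)];print('strip',s.mean(0))
E
```

```text
205 [ 0.37677745 -0.14816159  0.00076817] [0.55905173 0.00521324 0.87536414]
top z 0.1453032503052264
handle top ((0.5257126092910767, -0.13023287057876587), (0.017368657514452934, 0.03519311919808388), 12.214668273925781)
base 607 ((0.5260062217712402, -0.1306460201740265), (0.03648008778691292, 0.15197838842868805), 12.45209789276123)
plate 380 [ 0.20998931 -0.9777037   0.5234573  -0.12687036]
crown 1157 0.8753641380694768 ((0.452152818441391, 0.08718802779912949), (0.19335219264030457, 0.11054489016532898), 77.15945434570312)
foot ((0.46905264258384705, 0.16148614883422852), (0.11054842919111252, 0.13010600209236145), 79.20995330810547)
strip [0.46695567 0.13172588 0.04155484]
```

View pics/3.png

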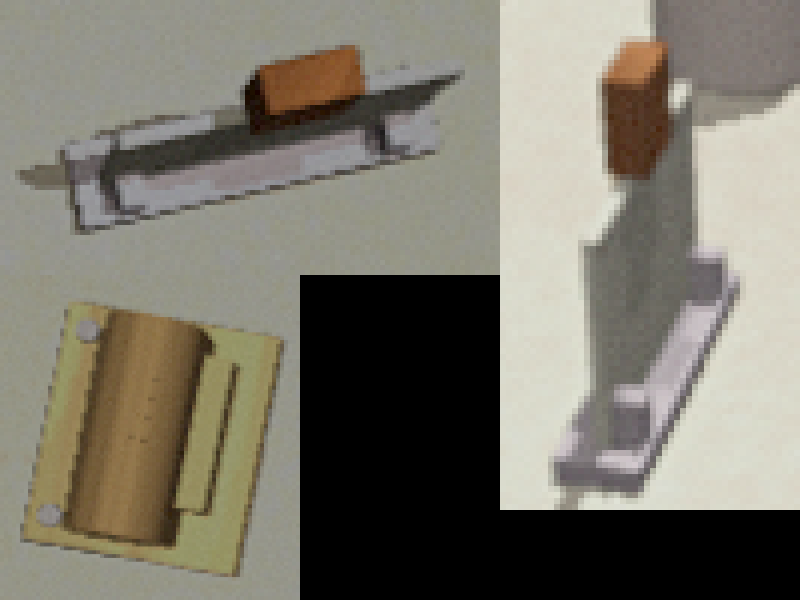

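The gauge's visible side is plain grey, so the dial faces away, towards world +x. The stud is the pale one with the strip at -y. I'll work out the approach.

```bash
cat >> h.py <<'E'
from scipy.spatial.transform import Rotation as Ro
def go(x,y,z,yaw):
    s=sensors.get_state();R=Ro.from_quat(np.roll(s['orientation'],-1)).as_matrix()
    d=R.T@(np.array([x,y,z])-s['tcp_pos'])*1000
    cur=np.arctan2(R[1,1],R[0,1])  # tool y yaw
    t=-((yaw-cur+np.pi)%(2*np.pi)-np.pi)
    print('shift',d.round(1),'turn',round(t,3),'q6',s['joint_pos'][5].round(2),'tcp',s['tcp_pos'].round(4),'yaw',cur.round(3),'t',s['clock'],'F',s['wrist_force'].round(2),'grip',round(s['grip_force'],1),round(s['finger_gap'],4))
E
python3 -c "
from h import *
go(.5258,-.1304,.215,.217)"
```

```text
shift [ 443.1 -262.9   16. ] turn -1.418 q6 1.43 tcp [ 0.2077 -0.5357  0.2305] yaw -1.201 t 0.1 F [ 0.18  0.02 -0.02] grip 0.0 0.0852
```

```bash
python3 -m handwheel '[[30,-18,0,-0.1,1],[70,-42,0,-0.25,1],[112,-66,0,-0.4,1],[154,-91,0,-0.54,1],[196,-116,0,-0.68,1],[238,-141,0,-0.82,1],[280,-166,0,-0.96,1],[322,-191,0,-1.1,1]]' && python3 -c "
from h import *
go(.5258,-.1304,.215,.217)"
```

```text
clock: 0.9
tcp_pos: [0.4397, -0.2398, 0.2311]
orientation: [-0.0, 0.74, 0.673, -0.0]
wrist_force: [1.4, -0.7, -0.2]
finger_gap: 0.0849
grip_force: 0.0
shift [117.1  75.3  16.1] turn -0.312 q6 1.01 tcp [ 0.4397 -0.2398  0.2311] yaw -0.095 t 0.9 F [ 1.44 -0.7  -0.23] grip 0.0 0.0849
```

```bash
python3 -m handwheel '[[35,22,0,-0.12,1],[75,48,5,-0.24,1],[105,67,12,-0.31,1],[117,75,16,-0.312,1],[117,75,16,-0.312,1],[117,75,16,-0.312,1]]' && python3 - <<'E'
from h import *
go(.5258,-.1304,.106,.217)
c=cam('wrist');print(c['p'],c['R'].round(2).tolist());cv2.imwrite('pics/4.png',c['color'])
h=cv2.cvtColor(c['color'],cv2.COLOR_BGR2HSV);m=cv2.inRange(h,(3,100,60),(20,255,255));v,u=np.nonzero(m);P=pts(c,np.c_[u,v]);k=(P[:,2]>.14)&(P[:,2]<.155);print(k.sum())
q=onplane(c,np.c_[u,v][k],.146);print(cv2.minAreaRect(q[:,:2].astype(np.float32)))
E
```

```text
clock: 1.5
tcp_pos: [0.5249, -0.1332, 0.2149]
orientation: [-0.0, 0.629, 0.777, -0.0]
wrist_force: [0.2, -1.4, 0.4]
finger_gap: 0.0855
grip_force: 0.0
shift [  2.5   1.6 108.9] turn -0.007 q6 0.96 tcp [ 0.5249 -0.1332  0.2149] yaw 0.21 t 1.5 F [ 0.2  -1.35  0.37] grip 0.0 0.0855
[ 0.5080861  -0.05863333  0.35741011] [[0.98, 0.2, 0.06], [0.21, -0.93, -0.3], [-0.0, 0.3, -0.95]]
1279
((0.5257357358932495, -0.13114917278289795), (0.01682516746222973, 0.03431019186973572), 12.073845863342285)
```

View pics/4.png

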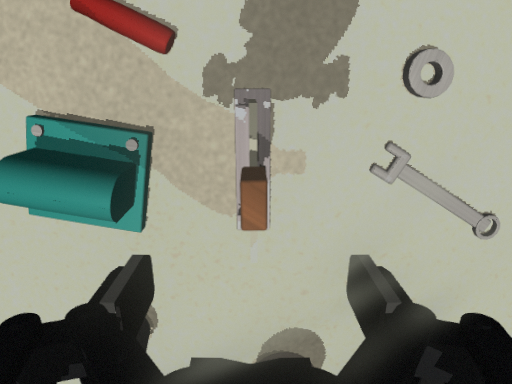

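The wrist view shows the handle at about (254,200), centred between the open fingers. Nothing is in the way, so I'll descend and grip.

```bash
python3 -m handwheel '[[2,1,40,0,1],[2,1,80,0,1],[2,1,105,0,1],[2,1,109,0,1],[2,1,109,0,1],[2,1,109,0,0],[2,1,109,0,0],[2,1,109,0,0]]' 40 && python3 -m handwheel '[[0,0,0,0,0],[0,0,0,0,0],[0,0,0,0,0],[0,0,-10,0,0],[0,0,-40,0,0],[0,0,-80,0,0],[0,0,-120,0,0],[0,0,-120,0,0]]' && python3 -c "
from h import *
go(.469,.1615,.26,2.954)"
```

```text
clock: 2.35
tcp_pos: [0.527, -0.1312, 0.1078]
orientation: [0.001, 0.629, 0.778, 0.0]
wrist_force: [0.5, 0.1, 0.2]
finger_gap: 0.0442
grip_force: 0.0
clock: 3.15
tcp_pos: [0.5284, -0.1316, 0.232]
orientation: [0.004, 0.629, 0.778, 0.001]
wrist_force: [1.0, -1.4, -4.4]
finger_gap: 0.0179
grip_force: 40.0
shift [298.9   3.6 -29.5] turn -2.743 q6 0.97 tcp [ 0.5284 -0.1316  0.232 ] yaw 0.211 t 3.15 F [ 1.   -1.35 -4.38] grip 40.0 0.0179
```

```bash
python3 -m handwheel '[[10,0,-15,-0.05,0],[40,1,-30,-0.18,0],[75,1,-30,-0.32,0],[110,1,-30,-0.46,0],[145,2,-30,-0.60,0],[180,2,-30,-0.74,0],[215,3,-30,-0.88,0],[250,3,-30,-1.02,0]]' && python3 -c "
from h import *
go(.469,.1615,.26,2.954)"
```

```text
clock: 3.95
tcp_pos: [0.475, 0.1156, 0.2548]
orientation: [-0.001, 0.166, 0.986, -0.0]
wrist_force: [0.0, 0.2, -5.0]
finger_gap: 0.0176
grip_force: 40.0
shift [20.8 41.3 -5.2] turn -1.717 q6 0.41 tcp [0.475  0.1156 0.2548] yaw 1.237 t 3.95 F [ 0.    0.24 -4.95] grip 40.0 0.0176
```

```bash
python3 -m handwheel '[[5,10,-4,-0.14,0],[10,20,-4,-0.28,0],[16,32,-4,-0.42,0],[20,41,-4,-0.56,0],[20,41,-4,-0.7,0],[20,41,-4,-0.84,0],[20,41,-4,-0.98,0],[20,41,-4,-1.12,0]]' && python3 -m handwheel '[[0,0,0,-0.14,0],[0,0,0,-0.28,0],[0,0,0,-0.42,0],[0,0,0,-0.55,0],[0,0,0,-0.6,0],[0,0,0,-0.6,0],[0,0,0,-0.6,0],[0,0,0,-0.6,0]]' && python3 - <<'E'
from h import *
go(.469,.1615,.21,2.954)
b=cam('side');t=cam('top')
np.save('side2.npy',b,allow_pickle=True)
# project expected gauge center
p=np.array([.469,.1615,.2])
def pr(c,p):
    q=c['R'].T@(p-c['p']);return cv2.projectPoints(q[None],np.zeros(3),np.zeros(3),np.array([[c['fx'],0,c['cx']],[0,c['fy'],c['cy']],[0,0,1.]]),np.array([c['k1'],0,0,0.]))[0].ravel()
u,v=pr(b,p).astype(int);print(u,v)
u0,v0=max(u-90,0),max(v-80,0)
im=b['color'][v0:v0+150,u0:u0+190];print(u0,v0,im.shape)
cv2.imwrite('pics/5.png',cv2.resize(im,None,fx=4,fy=4,interpolation=3))
E
```

```text
clock: 4.75
tcp_pos: [0.4702, 0.1596, 0.2586]
orientation: [-0.002, -0.383, 0.924, 0.0]
wrist_force: [0.1, -0.5, -5.2]
finger_gap: 0.0177
grip_force: 40.4
clock: 5.55
tcp_pos: [0.471, 0.1596, 0.2597]
orientation: [-0.001, -0.636, 0.771, 0.0]
wrist_force: [-0.4, -0.1, -5.0]
finger_gap: 0.0174
grip_force: 40.4
shift [-1.5  2.2 49.7] turn -0.004 q6 -1.21 tcp [0.471  0.1596 0.2597] yaw 2.95 t 5.55 F [-0.36 -0.06 -5.01] grip 40.4 0.0174
177 185
87 105 (150, 190, 3)
```

View pics/5.png

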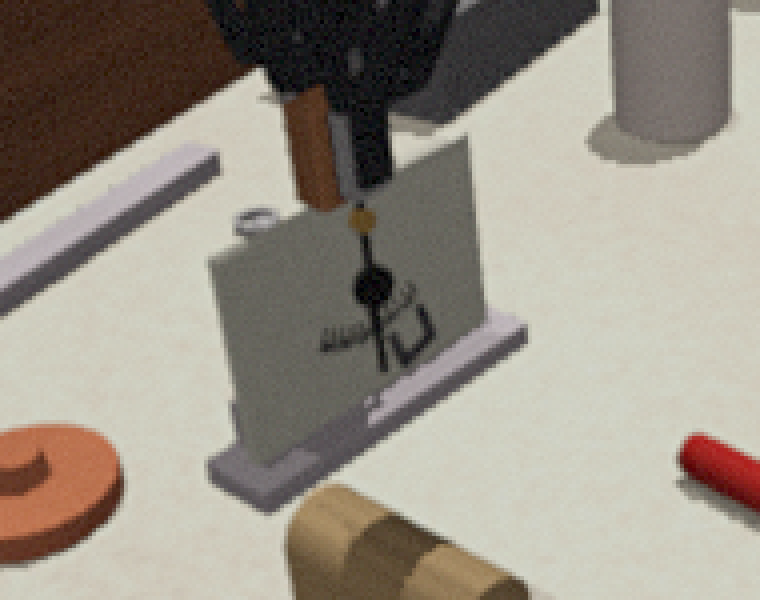

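The side view shows the dial facing the camera. In the crop, the brass pivot is at (363,220), the pointer tip at (383,370) and the forked mark near (413,337), towards the gauge's +y end (image right). The pointer hangs plumb. I'll measure the angles on the dial plane.

```bash
cat >> h.py <<'E'
def dial(c,uv,yaw=2.954,cx=.471,cy=.1596,off=.008):
    n=np.array([np.cos(yaw),np.sin(yaw),0]);g=np.array([-n[1],n[0],0])
    p0=np.array([cx,cy,0])+n*off
    d=rays(c,uv)@c['R'].T
    P=c['p']+d*(((p0-c['p'])@n)/(d@n))[:,None]
    return np.c_[(P-p0)@g,P[:,2]]*1000
E
python3 - <<'E'
from h import *
b=np.load('side2.npy',allow_pickle=True).item()
L=dict(pivot=(363,220),tip=(383,370),l1=(392,335),l2=(402,362),r1=(425,308),r2=(433,333),mid=(413,337),plTL=(210,262),plTR=(467,137),baseL=(267,512),baseR=(527,340))
D={k:dial(b,[(x/4+87-.4,y/4+105-.4)])[0] for k,(x,y) in L.items()}
for k,p in D.items():
    q=p-D['pivot'];print(k,p.round(1),'r',np.hypot(*q).round(1),'ang',np.arctan2(q[0],-q[1]).round(3))
E
```

```text
pivot [  0.6 248.1] r 0.0 ang 3.142
tip [ -0.3 178.1] r 69.9 ang -0.012
l1 [  6.9 191.4] r 57.0 ang 0.112
l2 [ 10.2 176.3] r 72.4 ang 0.134
r1 [ 26.3 194.4] r 59.5 ang 0.448
r2 [ 29.  180.6] r 73.2 ang 0.399
mid [ 17.8 184.6] r 65.8 ang 0.266
plTL [-70.5 263.8] r 72.7 ang -1.789
plTR [ 59.9 259.3] r 60.4 ang 1.758
baseL [-67.9 148.2] r 121.0 ang -0.601
baseR [ 84.1 147.4] r 130.8 ang 0.693
```

The mark is at about 0.265 rad and the gauge is level. I'll lower it gently onto the crown.

```bash
python3 -m handwheel '[[-1,2,20,0,0],[-1,2,45,0,0],[-1,2,60,0,0],[-1,2,64,0,0],[-1,2,66,0,0],[-1,2,66,0,0],[-1,2,66,0,0]]' && python3 -m handwheel '[[0,0,1,0,0],[0,0,2,0,0],[0,0,2,0,0]]' && python3 -c "
from h import *
go(.469,.1615,.19,2.954)"
```

```text
clock: 6.35
tcp_pos: [0.4703, 0.1612, 0.1953]
orientation: [0.001, -0.637, 0.771, -0.0]
wrist_force: [0.8, 0.8, -4.5]
finger_gap: 0.0175
grip_force: 40.3
clock: 6.65
tcp_pos: [0.4696, 0.1611, 0.1924]
orientation: [0.0, -0.637, 0.771, -0.0]
wrist_force: [0.7, 0.1, -4.3]
finger_gap: 0.0173
grip_force: 40.4
shift [-0.3  0.7  2.4] turn -0.003 q6 -1.21 tcp [0.4696 0.1611 0.1924] yaw 2.951 t 6.65 F [ 0.68  0.13 -4.32] grip 40.4 0.0173
```

```bash
python3 -m handwheel '[[0,0,1,0,0],[0,0,1,0,0],[0,0,1,0,0]]' && python3 -m handwheel '[[0,0,1,0,0],[0,0,1,0,0],[0,0,1,0,0]]'
```

```text
clock: 6.95
tcp_pos: [0.4698, 0.1612, 0.1919]
orientation: [0.0, -0.637, 0.771, -0.0]
wrist_force: [-2.2, -0.7, 1.8]
finger_gap: 0.0175
grip_force: 41.3
clock: 7.25
tcp_pos: [0.4699, 0.1612, 0.1919]
orientation: [0.001, -0.637, 0.771, -0.0]
wrist_force: [-2.8, -0.4, 8.8]
finger_gap: 0.0174
grip_force: 42.3
```

In contact, with about 13 N on the crown. I'll hold so the pointer settles, then check.

```bash
python3 -m handwheel '[[0,0,0,0,0],[0,0,0,0,0],[0,0,0,0,0],[0,0,0,0,0],[0,0,0,0,0],[0,0,0,0,0],[0,0,0,0,0],[0,0,0,0,0]]' && python3 -m handwheel '[[0,0,0,0,0],[0,0,0,0,0],[0,0,0,0,0],[0,0,0,0,0],[0,0,0,0,0],[0,0,0,0,0],[0,0,0,0,0],[0,0,0,0,0]]' && python3 - <<'E'
from h import *
go(.469,.1615,.19,2.954)
b=cam('side');np.save('side3.npy',b,allow_pickle=True)
cv2.imwrite('pics/6.png',cv2.resize(b['color'][125:275,77:267],None,fx=4,fy=4,interpolation=3))
E
```

```text
clock: 8.05
tcp_pos: [0.4699, 0.1612, 0.1919]
orientation: [0.001, -0.637, 0.771, -0.0]
wrist_force: [-3.2, -0.9, 9.3]
finger_gap: 0.0178
grip_force: 42.3
clock: 8.85
tcp_pos: [0.4699, 0.1612, 0.1919]
orientation: [0.001, -0.637, 0.771, -0.0]
wrist_force: [-4.1, -0.5, 8.7]
finger_gap: 0.0172
grip_force: 42.3
shift [-0.1  0.9  1.9] turn -0.003 q6 -1.21 tcp [0.4699 0.1612 0.1919] yaw 2.951 t 8.85 F [-4.07 -0.53  8.74] grip 42.3 0.0172
```

View pics/6.png

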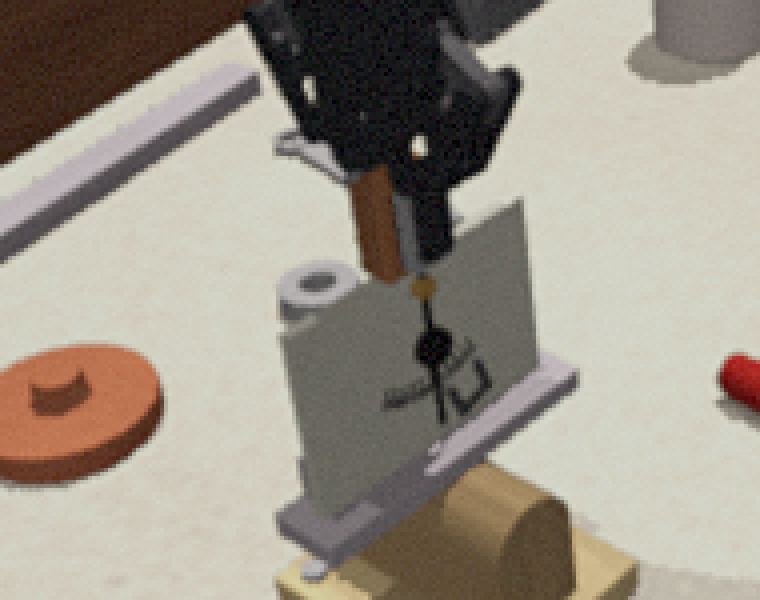

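The gauge is level and square on the crown, with the pointer at (440,420) on the centre line, so the first stage is done. Now I'll loosen the grip to 22 N and roll along tool +x (the gauge's +y), following the rolling arc.

```bash
python3 -m handwheel '[[0,0,0,0,0],[0,0,0,0,0],[2,0,0,0,0],[5,0,0.1,0,0],[8,0,0.2,0,0],[11,0,0.4,0,0],[14,0,0.7,0,0],[14,0,0.7,0,0]]' 22 && python3 - <<'E'
from h import *
go(.469,.1615,.19,2.954)
b=cam('side');np.save('side4.npy',b,allow_pickle=True)
a=np.load('side3.npy',allow_pickle=True).item()
E
```

```text
clock: 9.7
tcp_pos: [0.4675, 0.1485, 0.1911]
orientation: [0.002, -0.637, 0.771, 0.001]
wrist_force: [-2.9, 2.6, 8.2]
finger_gap: 0.0177
grip_force: 42.0
shift [-13.    1.    1.2] turn -0.002 q6 -1.24 tcp [0.4675 0.1485 0.1911] yaw 2.952 t 9.7 F [-2.94  2.63  8.17] grip 42.0 0.0177
```

```bash
python3 -m handwheel '[[4,0,0.4,0,0],[8,0,0.9,0,0],[11,0,1.5,0,0],[14,0,2.0,0,0],[17,0,2.5,0,0],[19,0,2.9,0,0],[19,0,2.9,0,0],[19,0,2.9,0,0]]' 22 && python3 -m handwheel '[[0,0,0,0,0],[0,0,0,0,0],[0,0,0,0,0],[0,0,0,0,0],[0,0,0,0,0],[0,0,0,0,0],[0,0,0,0,0],[0,0,0,0,0]]' && python3 - <<'E'
from h import *
go(.469,.1615,.19,2.954)
b=cam('side');np.save('side5.npy',b,allow_pickle=True)
cv2.imwrite('pics/7.png',cv2.resize(b['color'][135:270,90:270],None,fx=4.4,fy=4.4,interpolation=3))
E
```

```text
clock: 10.55
tcp_pos: [0.4643, 0.1293, 0.1879]
orientation: [0.002, -0.637, 0.771, -0.0]
wrist_force: [-1.4, 1.6, 5.5]
finger_gap: 0.0176
grip_force: 41.9
clock: 11.35
tcp_pos: [0.4643, 0.1293, 0.1879]
orientation: [0.002, -0.637, 0.771, -0.0]
wrist_force: [-0.8, 2.2, 6.0]
finger_gap: 0.0173
grip_force: 41.9
shift [-32.5   1.5  -2. ] turn -0.003 q6 -1.28 tcp [0.4643 0.1293 0.1879] yaw 2.951 t 11.35 F [-0.83  2.24  6.01] grip 41.9 0.0173
```

View pics/7.png

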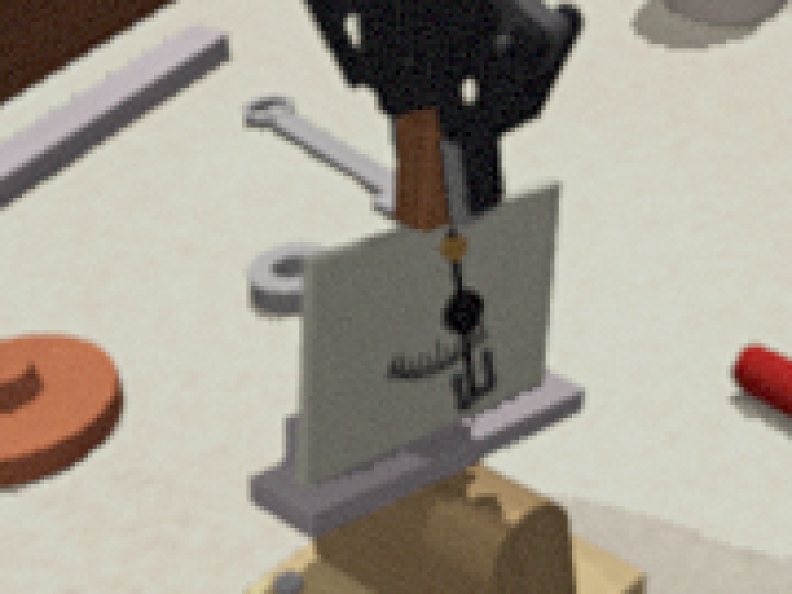

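The pointer now hangs inside the fork at about (473,385), maybe nearer the left prong at (460,390). I'll enlarge it to measure.

```bash
python3 - <<'E'
from h import *
b=np.load('side5.npy',allow_pickle=True).item()
cv2.imwrite('pics/8.png',cv2.resize(b['color'][183:233,175:215],None,fx=12,fy=12,interpolation=cv2.INTER_CUBIC))
E
```

```text
(no output)
```

View pics/8.png

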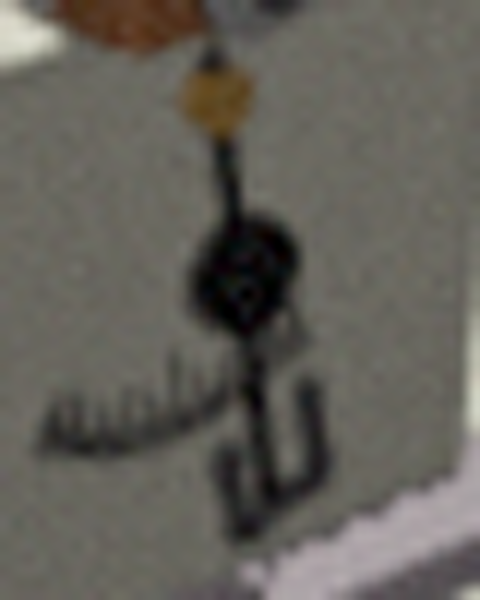

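```bash
python3 - <<'E'
from h import *
b=np.load('side5.npy',allow_pickle=True).item()
L=dict(pivot=(218,100),bob=(245,272),tip=(273,492),l1=(228,455),l2=(240,525),r1=(313,385),r2=(320,470))
for off in(.006,.003):
  D={k:dial(b,[(x/12+175-.46,y/12+183-.46)],cx=.4643,cy=.1293,off=off)[0] for k,(x,y) in L.items()}
  P=dial(b,[(218/12+174.54,100/12+182.54)],cx=.4643,cy=.1293,off=.006)[0]
  for k,p in D.items():
    q=p-P;print(off,k,p.round(1),'r',np.hypot(*q).round(1),'ang',np.arctan2(q[0],-q[1]).round(3))
E
```

```text
0.006 pivot [ -6.6 176.6] r 0.0 ang 3.142
0.006 bob [ -5.7 146.5] r 30.1 ang 0.031
0.006 tip [ -5.7 106.5] r 70.1 ang 0.014
0.006 l1 [-13.3 118.2] r 58.8 ang -0.114
0.006 l2 [-12.8 104.9] r 71.9 ang -0.085
0.006 r1 [  4.6 120. ] r 57.7 ang 0.196
0.006 r2 [  4.  104.6] r 72.8 ang 0.147
0.003 pivot [ -4. 174.] r 3.7 ang 0.79
0.003 bob [ -3.1 143.7] r 33.1 ang 0.108
0.003 tip [ -3.1 103.5] r 73.2 ang 0.049
0.003 l1 [-10.7 115.2] r 61.5 ang -0.066
0.003 l2 [-10.2 101.9] r 74.8 ang -0.048
0.003 r1 [  7.3 117. ] r 61.2 ang 0.23
0.003 r2 [  6.7 101.5] r 76.3 ang 0.176
```

```bash
python3 - <<'E'
from h import *
for f,dx,dy,cx,cy in(('side5.npy',175,183,.4643,.1293),):
    b=np.load(f,allow_pickle=True).item()
    n=np.array([np.cos(2.954),np.sin(2.954),0])
    V,U=np.mgrid[dy+8:dy+45,dx+2:dx+38];uv=np.c_[U.ravel(),V.ravel()]
    P=pts(b,uv);o=((P-np.array([cx,cy,0]))@n*1000).reshape(V.shape)
    np.set_printoptions(linewidth=250)
    print(o[20:37,12:28].round(1)); print(cv2.cvtColor(b['color'],6)[dy+28:dy+45,dx+14:dx+30])
E
```

```text
[[2.200e+00 2.300e+00 2.600e+00 3.400e+00 1.300e+00 5.300e+00 8.000e+00 7.500e+00 3.000e+00 2.600e+00 1.500e+00 3.600e+00 2.400e+00 2.500e+00 2.900e+00 9.000e-01]
 [3.600e+00 1.600e+00 1.200e+00 2.200e+00 3.500e+00 2.300e+00 8.800e+00 8.200e+00 1.000e+00 3.800e+00 3.400e+00 2.600e+00 2.900e+00 2.500e+00 7.000e-01 2.200e+00]
 [2.700e+00 3.300e+00 3.300e+00 3.600e+00 5.300e+00 1.100e+00 6.700e+00 7.100e+00 2.600e+00 2.900e+00 2.000e+00 1.100e+00 3.200e+00 6.000e-01 3.200e+00 2.100e+00]
 [3.100e+00 1.500e+00 3.600e+00 3.600e+00 3.200e+00 3.000e+00 8.500e+00 7.200e+00 2.400e+00 1.000e-01 2.100e+00 3.000e+00 2.400e+00 2.400e+00 2.800e+00 3.100e+00]
 [3.000e+00 3.200e+00 1.700e+00 2.200e+00 2.200e+00 1.300e+00 7.000e+00 8.500e+00 2.300e+00 2.800e+00 4.600e+00 5.100e+00 5.100e+00 3.000e-01 7.000e-01 1.000e+00]
 [2.500e+00 2.400e+00 2.900e+00 2.300e+00 2.900e+00 1.000e+00 6.800e+00 7.500e+00 3.200e+00 3.500e+00 3.800e+00 4.100e+00 4.400e+00 2.500e+00 1.900e+00 2.700e+00]
 [3.600e+00 2.700e+00 4.582e+02 2.100e+00 4.700e+00 1.000e+00 6.900e+00 7.200e+00 2.500e+00 2.200e+00 3.600e+00 5.500e+00 
[... 2111 characters left out ...]
  97  81  42  43  97  99 102]
 [ 53  44  69  81  98 104  73  35  62 100  82  49  38  92 105 103]
 [ 70  83  96 102  88  85  73  26  57  92  90  57  33  84 100 105]
 [ 96 104 102  90  60  56  63  37  46  99 100  63  32  67  96 103]
 [106 107 106  80  47  35  65  43  39  95 104  59  30  59  97  98]
 [104  98 104  77  46  37  79  51  30  77  78  51  29  70  97 103]
 [108 100 104  93  48  33  72  47  13  42  40  33  50  83  99 104]
 [104 105 104  98  65  38  59  50  21  31  47  64  88  97 102 103]
 [105 104 105 106  77  42  49  47  42  54  77  98  97 101 102  96]
 [103 100 103 106  81  45  28  37  59  83 102 103  96  94  94 138]
 [101 100 104 106  79  45  28  47  84  94  98  95  96  92 133 165]]
```

The depth map puts the prongs about 3 mm behind the pointer. With that parallax removed, the tip is about 4 mm short of the gap's middle, so I'll rock about 0.055 rad further: 6.5 mm along x and 1.7 mm down.

```bash
python3 -m handwheel '[[2,0,0.5,0,0],[4,0,1.1,0,0],[6.5,0,1.7,0,0],[6.5,0,1.7,0,0],[6.5,0,1.7,0,0],[6.5,0,1.7,0,0],[6.5,0,1.7,0,0],[6.5,0,1.7,0,0]]' && python3 -m handwheel '[[0,0,0,0,0],[0,0,0,0,0],[0,0,0,0,0],[0,0,0,0,0],[0,0,0,0,0],[0,0,0,0,0],[0,0,0,0,0],[0,0,0,0,0]]' && python3 - <<'E'
from h import *
go(.469,.1615,.19,2.954)
b=cam('side');np.save('side6.npy',b,allow_pickle=True)
cv2.imwrite('pics/9.png',cv2.resize(b['color'][183:233,178:218],None,fx=12,fy=12,interpolation=cv2.INTER_CUBIC))
E
```

```text
clock: 12.2
tcp_pos: [0.463, 0.1228, 0.1862]
orientation: [0.001, -0.637, 0.771, -0.0]
wrist_force: [-1.0, -0.2, 7.4]
finger_gap: 0.0174
grip_force: 42.0
clock: 13.0
tcp_pos: [0.463, 0.1227, 0.1862]
orientation: [0.001, -0.637, 0.771, -0.0]
wrist_force: [-1.7, 1.1, 5.7]
finger_gap: 0.0175
grip_force: 42.0
shift [-39.2   1.5  -3.7] turn -0.003 q6 -1.29 tcp [0.463  0.1227 0.1862] yaw 2.951 t 13.0 F [-1.74  1.08  5.66] grip 42.0 0.0175
```

View pics/9.png

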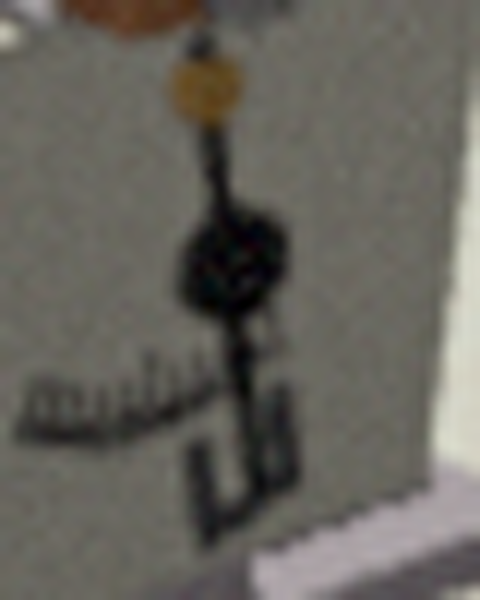

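```bash
python3 - <<'E'
from h import *
b=np.load('side6.npy',allow_pickle=True).item()
L=dict(pivot=(207,90,.0076),bob=(235,262,.0076),tip=(262,485,.0076),l1=(198,440,.0046),l2=(208,530,.0046),r1=(284,390,.0046),r2=(294,478,.0046))
D={k:dial(b,[(x/12+178-.46,y/12+183-.46)],cx=.463,cy=.1227,off=o)[0] for k,(x,y,o) in L.items()}
for k,p in D.items(): print(k,p.round(1),np.hypot(*(p-D['pivot'])).round(1))
# base bar underside: position/contact check
m=lambda a,b,t:a+(b-a)*t
z=D['pivot'][1]-70
f=lambda a,b:np.interp(z,sorted([D[a][1],D[b][1]]),[D[b][0],D[a][0]])
print('gap mid y at r70',(f('l1','l2')+f('r1','r2'))/2)
th=.31; g=D['pivot']-94*np.array([np.sin(th),np.cos(th)]);print('base centre rel tcp',g)
E
```

```text
pivot [-10.  177.1] 0.0
bob [ -8.8 146.8] 30.3
tip [ -8.9 106.4] 70.8
l1 [-17.4 118.7] 58.9
l2 [-17.7 102.2] 75.3
r1 [  0.4 117. ] 61.0
r2 [  0.3 100.5] 77.3
gap mid y at r70 -8.656097544090358
base centre rel tcp [-38.70268373  87.59335095]
```

The tip is at -8.9 mm and the gap's middle at -8.7 mm. The base is centred, there is about 10 N on the crown, and the pointer is still. I'm handing in.

```bash
python3 -m handwheel '[[0,0,0,0,0],[0,0,0,0,0],[0,0,0,0,0],[0,0,0,0,0],[0,0,0,0,0]]' && python3 -c "
from workcell import workorder
print(workorder.hand_in())"
```

```text
clock: 13.55
tcp_pos: [0.463, 0.1228, 0.1862]
orientation: [0.001, -0.637, 0.771, -0.0]
wrist_force: [-1.1, 0.9, 6.4]
finger_gap: 0.0181
grip_force: 42.0
the job is handed in; nothing more can be done
None
```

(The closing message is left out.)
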